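Clear the safety bar and stamp with the treadle press

TASK

The copper part in the small marking press is ready to be stamped, but the red safety bar still blocks the press's pedal from below. Take the bar out from under the pedal and lay it flat in the empty grey tray (set it down, do not drop it); then push the pedal all the way down to its stop, keep it down for at least one full second, and let it come all the way back up. Leave everything else on the bench where it stands: do not shift it or knock it over.

Things in the scene. Friction and masses are not known exactly. Their poses are not given: they have to be found in the camera images.
- press: Bench marking press, fixed. Origin on the table on its middle line; x points from pedal to column (roughly away from the robot), y across, z up. Hinge cheeks (44 mm high, out to y = +-49 mm) at x = 17 to 47 mm; white column, 60 mm wide, from x = 52 mm, with a blue head up to 180 mm high; behind it, at x = 145 mm, an anvil with a copper part and the ram, which the pedal drives down.
- pedal (a joint): Pedal angle, rad: 0 = up (sprung), 0.26 = down on its stop. Grey plate 70 mm wide, 12 mm thick, tread black with yellow ribs; hinged at x = 30 mm, z = 38 mm in the press frame, reaching 145 mm from there towards -x; it rises 0.30 rad when up (front edge at x = -108 mm, top 87 mm high), 0.04 rad when down. Open beneath. Takes 6 N at the tread to start, 11 N at the stop.
- pedal_pad (a point): Point on the top face of the pedal's tread, on its middle line, 118 mm from the hinge; moves with the pedal: about 79 mm over the table when up, 50 mm when down. The place to press.
- bar: Red safety bar, yellow ends, loose: solid block 28 mm (x) by 150 mm (y) by 44 mm (z), about 0.2 kg. Origin at the centre of its underside. At the start it lies on the table crosswise under the pedal, 58 to 68 mm on the -x side of the press's origin, sticking out 10 to 70 mm on either side, 5 to 15 mm below the pedal, which it stops about half way down.
- bar_mid (a point): Centre of the red bar's volume, 22 mm above its origin.
- tray: Empty grey open tray fixed to the table, 210 mm (x) by 120 mm (y), 30 mm high, walls and floor 5 mm thick, open on top. Origin at the centre of its underside, so its inner floor is at z = 5 mm. It stands to the left or to the right.
- pallet: Black pallet with copper parts, 210 mm (x) by 120 mm (y), 42 mm high, fixed to the table, on the side where the tray is not. Origin at the centre of its underside.
- ref_sphere: Reference sphere: white ball on a thin steel post and a round dark foot, foot radius 26 mm, 117 mm high, loose. Stands beside the pedal, on its left or right. Origin at the centre of its underside.
- cleaner: Amber bottle of cleaner, radius 26 mm, 120 mm high, loose. Stands beside the pedal, on the other side. Origin at the centre of its underside.
- bracket_a: Loose copper bracket, 45 mm by 36 mm, 34 mm high, in front of the pedal, off to one side. Origin at the centre of its underside.
- bracket_b: Second loose copper bracket, like the first, in front of the pedal, on the other side. Origin at the centre of its underside.
Not all that is in view belongs to the job. What is shaped like the bar but black or purple is not meant.

How it is judged (in metres and radians):
On the way, in this order (a step that is already met when the one before it is completed fails the run):
1. the red bar lies flat in the tray, let go (x of bar_mid in the frame of tray between -0.04 and 0.04 m and y of bar_mid in the frame of tray between -0.045 and 0.045 m and z of bar_mid in the frame of tray below 0.036 m and angle between bar's own y axis and vertical between 1.47 and 1.67 rad and contact force between the fingers and bar below 0.1 N and linear speed of bar below 0.02 m/s), for 0.2 s.
2. the pedal is pushed down to its stop (over 0.235 rad of 0.26) and kept there for one second (value of joint pedal above 0.235 rad), for 1 s.
At the end, for the whole second after the job is handed in: The red bar lies flat on the tray's floor (its middle within 40 mm lengthwise and 45 mm crosswise of the tray's middle, at most 36 mm above the tray's underside, level within 0.1 rad) and at rest, and the pedal is fully up again (below 0.03 rad) (x of bar_mid in the frame of tray between -0.04 and 0.04 m and y of bar_mid in the frame of tray between -0.045 and 0.045 m and z of bar_mid in the frame of tray below 0.036 m and angle between bar's own y axis and vertical between 1.47 and 1.67 rad and value of joint pedal below 0.03 rad and linear speed of bar below 0.02 m/s); the robot touches nothing.
It fails at once if a bystander was shifted more than 20 mm or tipped (distance of any of ref_sphere, cleaner, bracket_a, bracket_b from where it was at the start of the episode above 0.02 m or angle between any of ref_sphere, cleaner, bracket_a, bracket_b's own z axis and vertical above 0.3 rad).
It fails at once if the bar was dropped into the tray (faster than 0.8 m/s there) (z of bar_mid in the frame of tray below 0.07 m and x of bar_mid in the frame of tray between -0.1 and 0.1 m and y of bar_mid in the frame of tray between -0.06 and 0.06 m and linear speed of bar above 0.8 m/s).
It also fails if it takes over 69 s, if anything falls off the work surface, if the arm or the gripper's body presses on something with over 40 N, if the wrist force passes 120 N, or if a joint passes its speed limit or range.

ROBOT

A 6-joint arm with a two-finger parallel gripper is mounted at the origin on the work surface. World frame = base frame: x ahead of the robot, y to its left, z up, the work surface at z = 0. Lengths are in mm, angles in rad, forces in N, time in s.
With the tool pointing down it reaches from about 350 to 975 mm from the base axis. Payload 7.1 kg.
Tool frame: the origin (TCP) lies between the finger pads; the fingertips stand 19 mm ahead of it and the grasp point (between the pads) is the TCP (ctrl.tcp_to_tips is the distance from the TCP to the fingertips, in mm); z points along the fingers, y is the line along which they close (so a half turn about z gives the same grasp; the last joint's range is limited). The gripper opens to 88 mm and grips with 3 to 60 N. Pads are 20 mm wide; open, the fingers measure 115 mm over their backs; the gripper's body (75 mm by 178 mm) begins 61 mm behind the grasp point.
Start: joints at [-1.138, 0.423, 1.63, -0, 1.089, -0.019], TCP at [272.88, -562.264, 241.675] pointing down, gripper open.
Joint ranges: [-3, 3], [-0.9, 2.11], [0.09, 2.58], [-1.31, 4.45], [0.11, 2.69], [-2.54, 2.54]. Speed limits (rad/s): [2.39, 2.39, 3.01, 3.14, 3.14, 3.14].

INTERFACE

Orientations are given as a rotation vector (axis times angle).
In Python, from workcell import status, optics, ctrl gives the robot as it stands. The module is installed in compiled form; this text tells all that it offers.
- The arm moves only by the shell command python3 -m inch 'ROWS'. ROWS is JSON, a list that holds one entry, the list of rows, each a list of 7 numbers: the shift along the tool's x, y, z in mm, then the turn, a rotation vector about the tool's x, y, z in rad, then the opening in per cent of the stroke, from 0 (shut) to 100 (fully open). A call has 1 to 20 rows; each row is the pose to reach, as a shift and turn from the pose commanded when the call began, along the tool's axes at that moment; what a row does not reach only later rows make up. A row lasts 1/10 s, in which the tool goes at most 50 mm and 8.59 degrees, less where a joint would pass 70% of its speed; a pose out of reach is approached as far as the arm can. A call with a gripper value outside its range is refused whole. The fingers move at their own pace and stop on an object; the grip force is fixed at half the most. Time passes only in rows, so rows that repeat a pose let the fingers close. It gives the time, the measured TCP pose, the force, the opening and the grip force at its end, in the units of the state.
- status.get_obs(): the state, without advancing time (a new reading comes with each control period).
- optics.get_image(name): name is "scene" or "top" or "wrist"; returns a dict with "frame" (400x640x3 uint8, red, green, blue), "fx", "fy", "cx", "cy" (pixels), "rvec" (rotation vector, rad) and "tvec" (3), from world to camera coordinates, as OpenCV has them; the wrist camera has in their place "hand_eye" (4x4, takes a point from camera to tool coordinates, whose origin is the TCP and whose axes are the flange's). Camera axes: x right, y down, z forward; pixel columns grow to the right and rows downward; lengths in mm; the calibration is good to about 2 mm. A picture is of the moment at which its call begins: read the wrist's pose just before it. There is no depth.
- ctrl.close_job(): hands the job in; it is judged then, once.
The state is a dict: "t": time; "qpos": joint angles; "qvel": joint speeds; "joint_torque": joint torques, N m; "ee_pos": TCP position; "orientation": TCP orientation; "ft_force": force on the tool from outside, world axes, zero at the start; "moment": the same for the moment, N m; "width": finger opening in mm; "grasp_force": force on a finger pad.
Only numpy, scipy, OpenCV 4.12 (cv2) and the standard library are available. Lean on these libraries where they do the work, as an engineer would, in place of code of your own. Each camera call takes 0.05 s, during which the arm holds its last target. There are 200 camera calls.

## Working session

There is one attempt and no reset: what is moved stays moved. The work goes in short steps, Python scripts to look and compute and a shell command to move; the robot and the scene stay as the last step left them, time stands still between calls to the robot, and variables do not carry over. Pictures are saved under pics/ and viewed, at most 10 in all, crops included, and the job is handed in when it is done.

```bash
mkdir -p pics; python3 - <<'E'
from workcell import status, optics
import cv2,pickle
o=status.get_obs();print(o['t'],o['ee_pos'],o['orientation'],o['ft_force'],o['width'])
d={}
for n in("scene","top"):
    d[n]=optics.get_image(n);cv2.imwrite(f"pics/{n}0.png",d[n]["frame"][:,:,::-1]);print(n,d[n]['rvec'],d[n]['tvec'],d[n]['fx'])
pickle.dump(d,open("i0.pkl","wb"))
E
```

```text
0.0 [ 272.68009936 -561.78074583  240.88132419] [-3.06027237e+00 -7.03330287e-01  5.00979724e-04] [ 0.24469658 -0.06948136  0.69637414] 87.39258625848355
scene [ 1.81120543  1.38564505 -0.70096259] [-143.21444041 -268.31188614 1615.36647524] 468.69541146180717
top [ 2.09730373 -2.12640133  0.16368771] [  30.73360256  545.17158372 1224.28479944] 510.222672812836
```

View pics/top0.png

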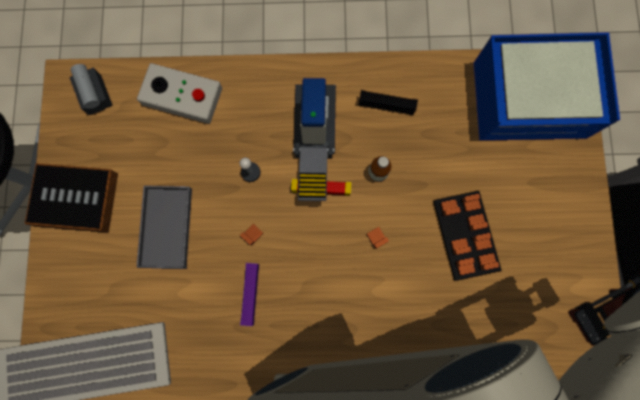

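View pics/scene0.png

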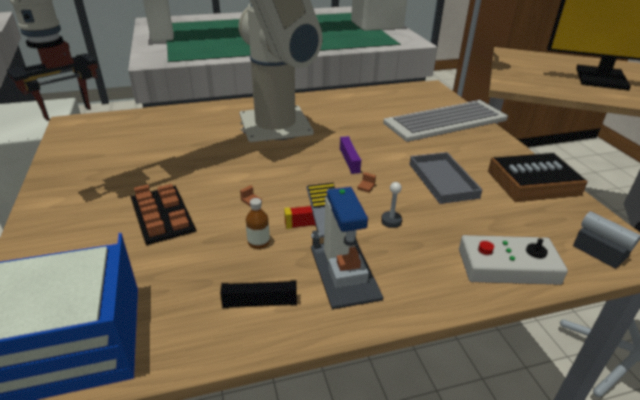

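The top view shows the press at about (313,120) and the bar under the pedal at row 187, from column 291 to 352, sticking out mostly to the right. The tray is at (165,227), the sphere's foot at (252,174), the cleaner at (380,167), and the brackets at (252,234) and (376,238). The scene view agrees.

```bash
cat > h.py <<'E'
import numpy as np,cv2
def cam(i):
    R=cv2.Rodrigues(np.array(i['rvec'],float))[0];t=np.array(i['tvec'],float).ravel();return R,-R.T@t
def ray(i,px,z):
    R,C=cam(i);px=np.atleast_2d(np.array(px,float))
    d=np.c_[(px[:,0]-i['cx'])/i['fx'],(px[:,1]-i['cy'])/i['fy'],np.ones(len(px))]@R
    return C+d*((z-C[2])/d[:,2])[:,None]
def mask(i,lo,hi,box):
    h=cv2.cvtColor(i['frame'],cv2.COLOR_RGB2HSV);m=cv2.inRange(h,lo,hi);k=np.zeros_like(m);x0,y0,x1,y1=box;k[y0:y1,x0:x1]=m[y0:y1,x0:x1];return k
E
python3 - <<'E'
import pickle,numpy as np,cv2
from h import *
np.set_printoptions(precision=1,suppress=True)
d=pickle.load(open("i0.pkl","rb"));T=d['top']
def big(m):
    c=max(cv2.findContours(m,0,2)[0],key=cv2.contourArea);return c.reshape(-1,2),cv2.boxPoints(cv2.minAreaRect(c))
print("cam",cam(T)[1])
for n,lo,hi,b,z in [("red",(0,200,100),(5,255,255),(320,170,360,205),44),("yelR",(20,150,100),(35,255,255),(343,175,360,205),44),("yelL",(20,150,100),(35,255,255),(280,175,298,205),44),
 ("brA",(0,120,80),(20,255,255),(235,220,270,250),17),("brB",(0,120,80),(20,255,255),(360,222,395,255),17),("ribs",(20,150,100),(35,255,255),(298,165,328,205),79),
 ("bluehead",(100,120,30),(125,255,255),(295,70,335,130),180),("tray",(90,20,40),(130,120,140),(125,175,200,275),30),("footS",(0,0,0),(180,255,70),(238,160,264,184),5)]:
    m=mask(T,lo,hi,b)
    try:
        c,bx=big(m);print(n,len(c),bx.ravel(),"\n",ray(T,bx,z)[:,:2].ravel(),"mid",ray(T,bx.mean(0),z)[0,:2])
    except Exception as e: print(n,e)
f=T['frame']
w=mask(T,(0,0,170),(180,60,255),(235,150,260,180));ys,xs=np.nonzero(w);print("sphere",ray(T,(xs.mean(),ys.mean()),105))
w=mask(T,(0,0,150),(180,90,255),(370,150,395,175));ys,xs=np.nonzero(w);print("cap",ray(T,(xs.mean(),ys.mean()),120),xs.mean(),ys.mean())
cv2.imwrite("pics/c1.png",cv2.resize(f[60:270,230:410,::-1],None,fx=4,fy=4,interpolation=2)[240:840] if 0 else cv2.resize(f[130:250,235:395,::-1],None,fx=5,fy=5,interpolation=2))
E
```

```text
cam [ 312.4  -12.1 1303.6]
red 8 [327. 182. 343. 182. 343. 192. 327. 192.] 
 [576.2 -30.  575.5 -70.3 549.9 -69.7 550.5 -29.6] mid [563.  -49.9]
yelR 11 [344.9 193.6 346.1 180.6 352.  181.2 350.8 194.2] 
 [545.6 -74.4 578.8 -78.2 577.2 -92.9 544.  -89. ] mid [561.4 -83.6]
yelL 14 [290. 178. 297. 178. 297. 190. 290. 190.] 
 [588.1  63.2 587.8  45.5 556.9  45.8 557.2  63.4] mid [572.5  54.5]
brA 4 [235. 220. 269. 220. 269. 249. 235. 249.] 
 [486.8 206.  485.5 119.  411.9 118.8 413.  204.9] mid [449.1 162.2]
brB 4 [360. 222. 394. 222. 394. 254. 360. 254.] 
 [ 477.  -112.   475.7 -197.6  395.3 -194.2  396.4 -109.5] mid [ 435.8 -153.4]
ribs 5 [301. 184. 324. 184. 324. 185. 301. 185.] 
 [564.9  34.2 564.  -22.1 561.5 -22.1 562.4  34.3] mid [563.2   6.1]
bluehead 28 [301.  79. 325.  79. 325. 125. 301. 125.] 
 [794.8  28.1 793.5 -28.  681.4 -26.  682.6  29.1] mid [737.6   0.8]
tray max() iterable argument is empty
footS 26 [238.1 170.6 254.6 161.6 262.4 175.9 245.9 184.9] 
 [618.9 201.9 642.4 158.5 603.6 137.8 580.3 180.9] mid [611.2 169.8]
sphere [[616.  169.2 105. ]]
cap [[ 608.9 -163.5  120. ]] 383.2439024390244 161.0
```

View pics/c1.png

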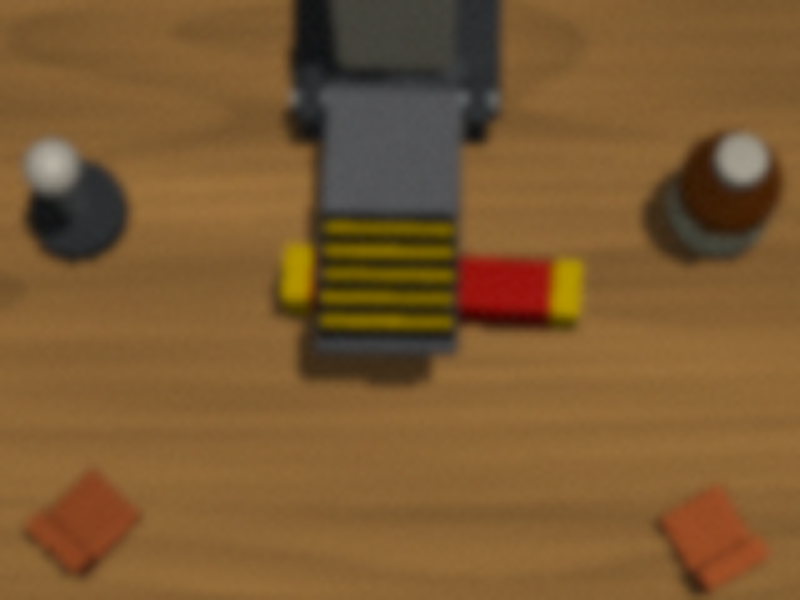

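The bar runs from y≈+62 to −91 at x≈567 (about 153 mm long, as it should be), turned about 0.06 rad, and the longer overhang is on the right. My plan is to grip the right end, drag the bar towards the robot past the pedal, regrip it at the middle and carry it to the tray.

```bash
cat >> h.py <<'E'
from scipy.spatial.transform import Rotation as Ro
from workcell import status
def go(p,yaw=None):
    """tool shift + turn for target pos p, tool down with tool-y at angle yaw (world)"""
    o=status.get_obs();R=Ro.from_rotvec(o['orientation']);s=R.inv().apply(np.array(p)-o['ee_pos'])
    r=np.zeros(3)
    if yaw is not None:
        y=np.array([np.cos(yaw),np.sin(yaw),0]);z=np.array([0,0,-1.]);D=Ro.from_matrix(np.c_[np.cross(y,z),y,z]);r=(R.inv()*D).as_rotvec()
    print("shift",s.round(1),"turn",r.round(3))
E
python3 - <<'E'
import pickle
from h import *
np.set_printoptions(precision=1,suppress=True)
d=pickle.load(open("i0.pkl","rb"));T=d['top']
print("tray",ray(T,[(145,186),(190,187),(187,268),(138.5,267)],30)[:,:2])
print("brA,B",ray(T,[(251.6,234.4),(377.4,238)],20)[:,:2])
# pedal centre line: hinge end, front edge
print("pedal",ray(T,[(313.2,149)],45),ray(T,[(312.4,199.5)],87),"edges",ray(T,[(299.4,180),(326.6,180)],78))
print("head/col base",ray(T,[(295,152),(333,153)],44))
go((562,-73,110),-.06);go((562,-73,28),-.06)
E
```

```text
tray [[576.7 437.6]
 [572.1 321. ]
 [366.4 322.2]
 [370.4 444.3]]
brA,B [[ 449.1  162.8]
 [ 435.5 -154. ]]
pedal [[662.5   3.5  45. ]] [[524.5   6.7  87. ]] edges [[575.3  38.1  78. ]
 [574.1 -28.7  78. ]]
head/col base [[655.8  50.1  44. ]
 [651.3 -46.7  44. ]]
shift [ 473.7 -313.3  131.4] turn [-0.  -0.  -1.1]
shift [ 473.7 -313.2  213.4] turn [-0.  -0.  -1.1]
```

```bash
python3 -m inch '[[[40,-26,4,0,0,-0.1,100],[80,-52,7,0,0,-0.2,100],[120,-79,10,0,0,-0.3,100],[160,-105,14,0,0,-0.4,100],[200,-131,17,0,0,-0.5,100],[240,-158,20,0,0,-0.6,100],[280,-184,24,0,0,-0.7,100],[320,-210,27,0,0,-0.8,100],[360,-237,30,0,0,-0.9,100],[400,-263,34,0,0,-1.0,100],[440,-290,38,0,0,-1.06,100],[474,-313,41,0,0,-1.06,100],[474,-313,41,0,0,-1.06,100],[474,-313,41,0,0,-1.06,100],[474,-313,41,0,0,-1.06,100],[474,-313,41,0,0,-1.06,100],[474,-313,41,0,0,-1.06,100],[474,-313,41,0,0,-1.06,100]]]'
python3 - <<'E'
from h import *
from workcell import optics
go((562,-73,28),-.06)
i=optics.get_image("wrist");cv2.imwrite("pics/w1.png",i["frame"][:,:,::-1]);print(i['hand_eye'],i['fx'],i['cx'],i['cy'])
o=status.get_obs();R=Ro.from_rotvec(o['orientation']).as_matrix();H=i['hand_eye']
Rc=R@H[:3,:3];tc=R@H[:3,3]+o['ee_pos']
j=dict(i,rvec=cv2.Rodrigues(Rc.T)[0],tvec=-Rc.T@tc)
import pickle;pickle.dump(j,open("w1.pkl","wb"))
h=cv2.cvtColor(i['frame'],cv2.COLOR_RGB2HSV)
m=cv2.inRange(h,(0,200,60),(6,255,255));c=max(cv2.findContours(m,0,2)[0],key=cv2.contourArea);b=cv2.boxPoints(cv2.minAreaRect(c));print("red",b,ray(j,b,44))
E
```

```text
t: 1.9
ee_pos: [562.4, -74.6, 200.8]
orientation: [2.287, 2.153, 0.0]
ft_force: [-0.4, -0.1, 0.3]
width: 88.0
grasp_force: 0.0
shift [  1.5  -0.6 172.8] turn [ 0.  0. -0.]
[[-2.17902405e-04 -9.58873740e-01 -2.83832878e-01  7.76790695e+01]
 [ 9.99999966e-01 -2.48798136e-04  7.28020012e-05 -1.42924359e+00]
 [-1.40425018e-04 -2.83832853e-01  9.58873762e-01 -1.44041265e+02]
 [ 0.00000000e+00  0.00000000e+00  0.00000000e+00  1.00000000e+00]] 304.9958429283443 318.7894253794614 197.4488291280504
red [[307.      163.00002]
 [308.5     161.50002]
 [309.      162.00002]
 [307.5     163.50002]] [[550.85676345 -49.29622849  44.        ]
 [552.4524874  -47.88526096  44.        ]
 [552.91381644 -48.41522761  44.        ]
 [551.31799161 -49.82760486  44.        ]]
```

View pics/w1.png

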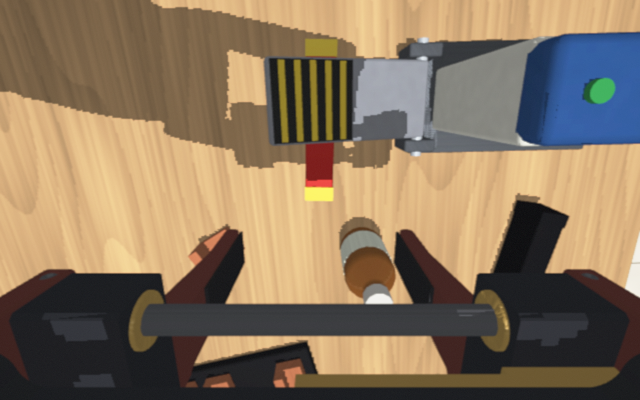

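The wrist view shows the bar from its far end at (321,47) to its near end at (319,194), right between the fingers. The cleaner is near (368,262).

```bash
python3 - <<'E'
from h import *
import pickle
j=pickle.load(open("w1.pkl","rb"));np.set_printoptions(precision=1,suppress=True)
print("bar far/near",ray(j,[(306,39),(337,39),(306,200),(333,200)],44))
print("pedal front corners",ray(j,[(265,57),(270,143)],87),"rear",ray(j,[(428,55),(425,137)],50))
print("cleaner base?",ray(j,[(360,220)],0),ray(j,[(380,300)],120))
E
```

```text
bar far/near [[557.9  62.1  44. ]
 [585.5  60.4  44. ]
 [547.1 -87.6  44. ]
 [574.9 -89.3  44. ]]
pedal front corners [[526.4  43.   87. ]
 [523.3 -23.1  87. ]] rear [[665.   41.6  50. ]
 [665.1 -30.1  50. ]]
cleaner base? [[ 607.5 -130.     0. ]] [[ 608.4 -157.6  120. ]]
```

```bash
python3 -m inch '[[[2,0,40,0,0,0,100],[2,0,80,0,0,0,100],[2,0,120,0,0,0,100],[2,0,145,0,0,0,100],[2,0,160,0,0,0,100],[2,0,172,0,0,0,100],[2,0,172,0,0,0,100],[2,0,172,0,0,0,100],[2,0,172,0,0,0,20],[2,0,172,0,0,0,20],[2,0,172,0,0,0,20],[2,0,172,0,0,0,20],[2,0,172,0,0,0,20],[2,0,172,0,0,0,20],[2,0,172,0,0,0,20],[2,0,172,0,0,0,20],[2,0,172,0,0,0,20]]]'
```

```text
t: 3.65
ee_pos: [562.8, -71.7, 28.7]
orientation: [-2.286, -2.155, -0.0]
ft_force: [0.1, 0.3, -0.1]
width: 27.8
grasp_force: 29.9
```

```bash
python3 -m inch '[[[-1,-15,0,0,0,0,20],[-2,-30,0,0,0,0,20],[-3,-45,0,0,0,0,20],[-4,-60,0,0,0,0,20],[-5,-75,0,0,0,0,20],[-6,-90,0,0,0,0,20],[-6,-105,0,0,0,0,20],[-7,-120,0,0,0,0,20],[-8,-135,0,0,0,0,20],[-9,-150,0,0,0,0,20],[-9,-150,0,0,0,0,20],[-9,-150,0,0,0,0,20],[-9,-150,0,0,0,0,100],[-9,-150,0,0,0,0,100],[-9,-150,0,0,0,0,100],[-9,-150,0,0,0,0,100],[-9,-150,-50,0,0,0,100],[-9,-150,-90,0,0,0,100],[-9,-150,-130,0,0,0,100],[-9,-150,-130,0,0,0,100]]]'
python3 - <<'E'
from h import *
from workcell import optics
o=status.get_obs()
i=optics.get_image("wrist")
R=Ro.from_rotvec(o['orientation']).as_matrix();H=i['hand_eye']
Rc=R@H[:3,:3];tc=R@H[:3,3]+o['ee_pos']
j=dict(i,rvec=cv2.Rodrigues(Rc.T)[0],tvec=-Rc.T@tc)
import pickle;pickle.dump(j,open("w2.pkl","wb"))
cv2.imwrite("pics/w2.png",i["frame"][:,:,::-1]);print(o['ee_pos'])
E
```

```text
t: 5.65
ee_pos: [415.5, -72.4, 162.8]
orientation: [2.281, 2.15, 0.008]
ft_force: [0.7, 0.0, -0.2]
width: 87.0
grasp_force: 0.0
[415.47586308 -72.43090213 162.80597497]
```

View pics/w2.png

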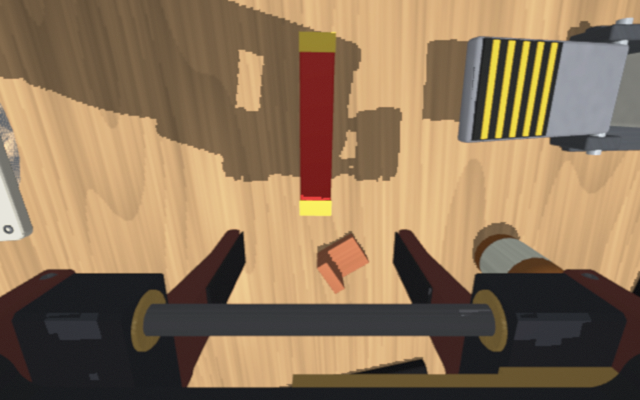

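The bar is clear of the pedal: its far end is at (318,33) and its near end at (316,215). Nothing else has moved.

```bash
python3 - <<'E'
from h import *
import pickle
j=pickle.load(open("w2.pkl","rb"));np.set_printoptions(precision=1,suppress=True)
p=ray(j,[(299,33),(337,33),(300,215),(332,215)],44);print(p,p.mean(0))
f,n=p[:2].mean(0),p[2:].mean(0);a=np.arctan2(*(f-n)[1::-1]*[1,1]) if 0 else np.arctan2((f-n)[1],(f-n)[0])-np.pi/2
print("yaw",a,np.linalg.norm(f-n))
m=(f+n)/2
go((m[0],m[1],100),a);go((m[0],m[1],28),a)
E
```

```text
[[407.6  60.9  44. ]
 [437.   59.2  44. ]
 [397.  -88.3  44. ]
 [426.2 -90.1  44. ]] [416.9 -14.6  44. ]
yaw -0.07207766849641328 149.64105473833624
shift [57.7 -1.1 60.8] turn [0. 0. 0.]
shift [ 57.7  -1.5 132.8] turn [0. 0. 0.]
```

```bash
python3 -m inch '[[[29,-1,0,0,0,0,100],[58,-1,30,0,0,0,100],[58,-1,70,0,0,0,100],[58,-1,100,0,0,0,100],[58,-1,120,0,0,0,100],[58,-1,133,0,0,0,100],[58,-1,133,0,0,0,100],[58,-1,133,0,0,0,20],[58,-1,133,0,0,0,20],[58,-1,133,0,0,0,20],[58,-1,133,0,0,0,20],[58,-1,133,0,0,0,20],[58,-1,133,0,0,0,20],[58,-1,133,0,0,0,20],[58,-1,133,0,0,0,20],[58,-1,110,0,0,0,20],[58,-1,70,0,0,0,20],[58,-1,30,0,0,0,20],[58,-1,-10,0,0,0,20],[58,-1,-10,0,0,0,20]]]'
python3 - <<'E'
from h import *
# tray: corners at z=30 from top view
c=np.array([[576.7,437.6],[572.1,321],[366.4,322.2],[370.4,444.3]])
m=c.mean(0);ax=(c[0]+c[1]-c[2]-c[3])/2;a=np.arctan2(ax[1],ax[0]);print(m,np.linalg.norm(ax),a)
for y in(a+np.pi/2,a-np.pi/2): go((*m,170),y)
print(status.get_obs()['qpos'])
E
```

```text
t: 7.7
ee_pos: [417.7, -14.1, 172.8]
orientation: [2.281, 2.151, 0.009]
ft_force: [0.9, -0.1, -2.1]
width: 27.8
grasp_force: 30.0
[471.4   381.275] 206.03786666532937 -0.019172407797081337
shift [397.8  30.3   3. ] turn [ 0.007  0.007 -1.611]
shift [397.8  30.3   3. ] turn [ 0.007 -0.007  1.531]
[-6.21570670e-02  2.27550187e-01  2.12826194e+00  4.32445155e-05
  7.77149046e-01 -3.16076857e-03]
```

```bash
python3 -m inch '[[[30,2,0,0,0,-0.12,20],[60,5,0,0,0,-0.24,20],[90,7,0,0,0,-0.36,20],[120,9,0,0,0,-0.48,20],[150,12,0,0,0,-0.6,20],[180,14,0,0,0,-0.72,20],[210,16,0,0,0,-0.84,20],[240,18,0,0,0,-0.96,20],[270,21,0,0,0,-1.08,20],[300,23,0,0,0,-1.2,20],[330,25,0,0,0,-1.32,20],[360,28,0,0,0,-1.44,20],[385,30,0,0,0,-1.55,20],[398,30,3,0,0,-1.61,20],[398,30,3,0,0,-1.61,20],[398,30,3,0,0,-1.61,20],[398,30,3,0,0,-1.61,20],[398,30,3,0,0,-1.61,20]]]'
python3 - <<'E'
from h import *
from workcell import optics
o=status.get_obs()
i=optics.get_image("wrist")
R=Ro.from_rotvec(o['orientation']).as_matrix();H=i['hand_eye']
Rc=R@H[:3,:3];tc=R@H[:3,3]+o['ee_pos']
j=dict(i,rvec=cv2.Rodrigues(Rc.T)[0],tvec=-Rc.T@tc)
import pickle;pickle.dump(j,open("w3.pkl","wb"))
cv2.imwrite("pics/w3.png",i["frame"][:,:,::-1]);print(o['ee_pos'])
go((471.4,381.3,35),-.019+np.pi/2)
E
```

```text
t: 9.5
ee_pos: [468.3, 380.7, 165.5]
orientation: [-0.034, -3.141, 0.001]
ft_force: [-0.3, -0.3, -0.7]
width: 27.7
grasp_force: 30.0
[468.28407375 380.688391   165.50653939]
shift [ -3.    0.6 130.7] turn [-0.    -0.    -0.002]
```

View pics/w3.png

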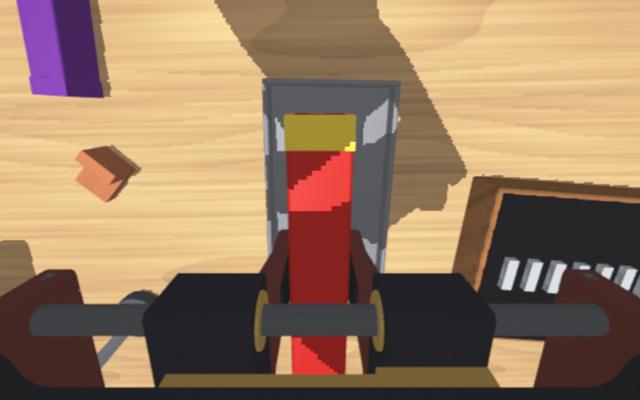

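The bar hangs level over the tray. The tray's robot-side rim corners are at (263,79) and (400,82), and I'll check them against the top view.

```bash
python3 - <<'E'
from h import *
import pickle
j=pickle.load(open("w3.pkl","rb"));p=ray(j,[(263,79),(400,82),(385,270)],30);print(p.round(1),"expected tray centre",(p[0]+p[1])/2+[105,-2,0])
E
```

```text
[[364.7 334.8  30. ]
 [369.6 452.3  30. ]
 [551.  446.7  30. ]] expected tray centre [472.17473412 391.56636899  30.        ]
```

```bash
python3 -m inch '[[[-3,6,0,0,0,0,20],[-3,6,30,0,0,0,20],[-3,6,60,0,0,0,20],[-3,6,90,0,0,0,20],[-3,6,110,0,0,0,20],[-3,6,120,0,0,0,20],[-3,6,126,0,0,0,20],[-3,6,128,0,0,0,20],[-3,6,128,0,0,0,20],[-3,6,128,0,0,0,20],[-3,6,128,0,0,0,20]]]'
```

```text
t: 10.65
ee_pos: [471.9, 388.0, 38.6]
orientation: [0.031, 3.14, 0.002]
ft_force: [-1.0, -0.3, -1.5]
width: 28.0
grasp_force: 30.0
```

```bash
python3 -m inch '[[[0,0,1,0,0,0,20],[0,0,2,0,0,0,20],[0,0,3,0,0,0,20],[0,0,4,0,0,0,20],[0,0,4,0,0,0,20],[0,0,4,0,0,0,20]]]'
```

```text
t: 11.25
ee_pos: [471.4, 387.5, 33.6]
orientation: [-0.031, -3.141, 0.0]
ft_force: [-0.5, -0.1, -1.3]
width: 28.2
grasp_force: 30.0
```

```bash
python3 -m inch '[[[0,0,0.5,0,0,0,20],[0,0,1,0,0,0,20],[0,0,1.5,0,0,0,20],[0,0,1.5,0,0,0,20]]]'
```

```text
t: 11.65
ee_pos: [471.5, 387.5, 32.1]
orientation: [-0.031, -3.141, 0.0]
ft_force: [0.6, -0.3, -1.3]
width: 27.8
grasp_force: 30.0
```

```bash
python3 -m inch '[[[0,0,0.5,0,0,0,20],[0,0,1,0,0,0,20],[0,0,1.5,0,0,0,20],[0,0,1.5,0,0,0,20]]]'
```

```text
t: 12.05
ee_pos: [471.5, 387.6, 30.8]
orientation: [-0.031, -3.141, -0.0]
ft_force: [-1.0, 0.3, 1.7]
width: 28.0
grasp_force: 30.0
```

```bash
python3 -m inch '[[[0,0,0,0,0,0,55],[0,0,0,0,0,0,55],[0,0,0,0,0,0,55],[0,0,0,0,0,0,55],[0,0,0,0,0,0,55],[0,0,-20,0,0,0,55],[0,0,-50,0,0,0,55],[0,0,-90,0,0,0,55],[0,0,-130,0,0,0,55],[0,0,-170,0,0,0,55],[0,0,-170,0,0,0,55]]]'
python3 - <<'E'
from h import *
from workcell import optics
import pickle
np.set_printoptions(precision=1,suppress=True)
i=optics.get_image("top");cv2.imwrite("pics/top2.png",cv2.resize(i["frame"][140:290,110:310,::-1],None,fx=4,fy=4,interpolation=2))
pickle.dump(i,open("t2.pkl","wb"))
E
```

```text
t: 13.15
ee_pos: [474.1, 389.7, 206.7]
orientation: [0.031, 3.134, 0.01]
ft_force: [0.5, 0.6, 0.3]
width: 47.9
grasp_force: 0.0
```

View pics/top2.png

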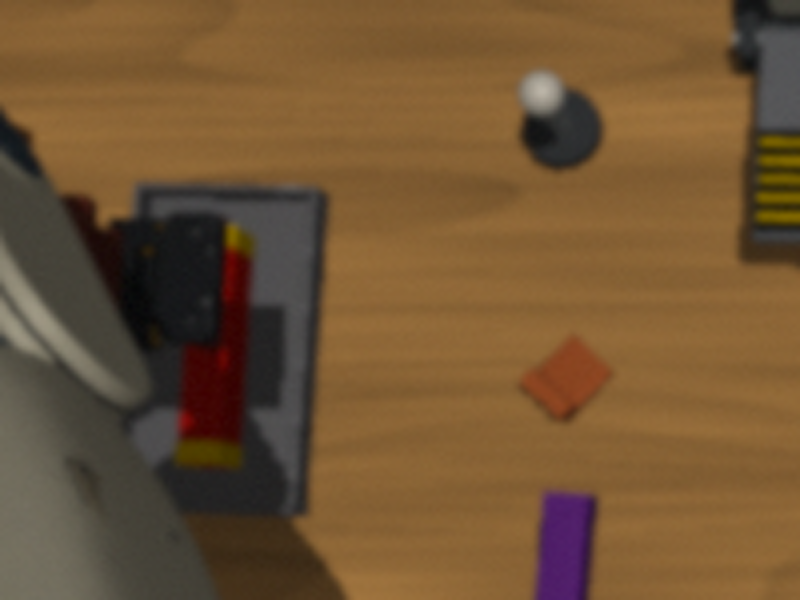

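The bar lies flat inside the tray, let go (rows 225–465 of the crop, with the tray at 190–510). The sphere and bracket A are unmoved. Next is the pedal.

```bash
python3 - <<'E'
from h import *
go((551,7,190),np.pi/2-.03)
E
```

```text
shift [ -85.6 -380.1   12.8] turn [0.004 0.005 0.01 ]
```

```bash
python3 -m inch '[[[-9,-38,0,0,0,0,0],[-17,-76,0,0,0,0,0],[-26,-114,0,0,0,0,0],[-34,-152,0,0,0,0,0],[-43,-190,0,0,0,0,0],[-52,-228,0,0,0,0,0],[-60,-266,0,0,0,0,0],[-69,-304,5,0,0,0,0],[-77,-342,10,0,0,0,0],[-86,-370,13,0.004,0.005,0.01,0],[-86,-380,13,0.004,0.005,0.01,0],[-86,-380,13,0.004,0.005,0.01,0],[-86,-380,13,0.004,0.005,0.01,0],[-86,-380,13,0.004,0.005,0.01,0]]]'
python3 - <<'E'
from h import *
from workcell import optics
import pickle
o=status.get_obs();print(o['ee_pos'],o['width'])
i=optics.get_image("wrist");H=i['hand_eye'];R=Ro.from_rotvec(o['orientation']).as_matrix()
Rc=R@H[:3,:3];tc=R@H[:3,3]+o['ee_pos']
j=dict(i,rvec=cv2.Rodrigues(Rc.T)[0],tvec=-Rc.T@tc);pickle.dump(j,open("w4.pkl","wb"))
cv2.imwrite("pics/w4.png",i["frame"][:,:,::-1]);go((551,7,98),np.pi/2-.03)
# where should pad and the tip axis appear
for P in((551,7,79),(525,7,87)): print(cv2.projectPoints(np.array([P],float),j['rvec'],j['tvec'],np.array([[i['fx'],0,i['cx']],[0,i['fy'],i['cy']],[0,0,1.]]),None)[0].ravel())
E
```

```text
t: 14.6
ee_pos: [549.5, 7.1, 187.5]
orientation: [-0.045, -3.136, 0.006]
ft_force: [0.8, 0.3, -0.1]
width: 0.4
grasp_force: 0.0
[549.53434727   7.13755853 187.5086222 ] 0.38862344962571926
shift [-1.8  0.2 89.7] turn [-0.004 -0.005  0.002]
[319.46691468 204.79893253]
[318.57206235 177.56706222]
```

View pics/w4.png

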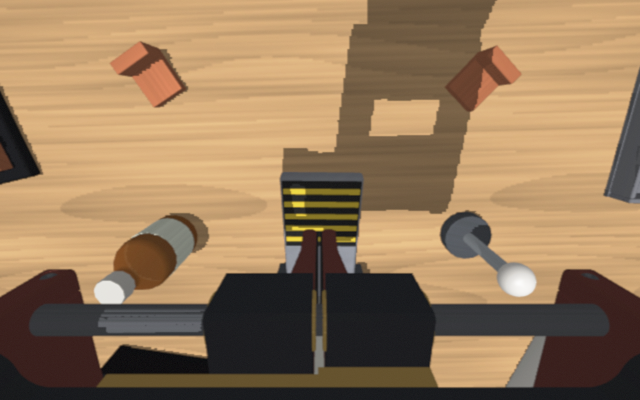

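The tips are centred over the pedal: the tread spans columns 281–362, and its front edge is at row 175 against 177 predicted. I'll go down in stages.

```bash
python3 -m inch '[[[0,0,30,0,0,0,0],[0,0,60,0,0,0,0],[0,0,80,0,0,0,0],[0,0,88,0,0,0,0],[0,0,92,0,0,0,0],[0,0,96,0,0,0,0],[0,0,100,0,0,0,0],[0,0,104,0,0,0,0],[0,0,107,0,0,0,0],[0,0,110,0,0,0,0],[0,0,112,0,0,0,0],[0,0,112,0,0,0,0],[0,0,112,0,0,0,0]]]'
```

```text
t: 15.95
ee_pos: [549.1, 5.8, 77.0]
orientation: [-0.046, -3.136, 0.006]
ft_force: [-4.0, 0.6, 8.7]
width: 0.2
grasp_force: 3.7
```

```bash
python3 -m inch '[[[0,0,2,0,0,0,0],[0,0,4,0,0,0,0],[0,0,6,0,0,0,0],[0,0,7,0,0,0,0],[0,0,8,0,0,0,0],[0,0,8,0,0,0,0],[0,0,8,0,0,0,0]]]'
```

```text
t: 16.65
ee_pos: [548.5, 5.8, 69.0]
orientation: [-0.046, -3.135, 0.006]
ft_force: [-6.6, 0.7, 8.9]
width: 0.2
grasp_force: 4.4
```

```bash
python3 -m inch '[[[0,0,0.5,0,0,0,0],[0,0,1,0,0,0,0],[0,0,1.5,0,0,0,0],[0,0,2,0,0,0,0],[0,0,2,0,0,0,0]]]'
```

```text
t: 17.15
ee_pos: [548.4, 5.8, 67.7]
orientation: [-0.046, -3.134, 0.006]
ft_force: [-8.4, 0.5, 18.0]
width: 0.4
grasp_force: 8.7
```

Force has jumped to 18 N and the TCP is at 67.7 (68 expected), so the pedal is on its stop. I'll press slightly more and hold.

```bash
python3 -m inch '[[[0,0,0.5,0,0,0,0],[0,0,0.5,0,0,0,0],[0,0,0.5,0,0,0,0],[0,0,0.5,0,0,0,0],[0,0,0.5,0,0,0,0],[0,0,0.5,0,0,0,0],[0,0,0.5,0,0,0,0],[0,0,0.5,0,0,0,0],[0,0,0.5,0,0,0,0],[0,0,0.5,0,0,0,0],[0,0,0.5,0,0,0,0],[0,0,0.5,0,0,0,0],[0,0,0.5,0,0,0,0],[0,0,0.5,0,0,0,0],[0,0,0.5,0,0,0,0],[0,0,0.5,0,0,0,0]]]'
python3 -m inch '[[[0,0,-4,0,0,0,0],[0,0,-8,0,0,0,0],[0,0,-12,0,0,0,0],[0,0,-16,0,0,0,0],[0,0,-20,0,0,0,0],[0,0,-24,0,0,0,0],[0,0,-28,0,0,0,0],[0,0,-32,0,0,0,0],[0,0,-45,0,0,0,0],[0,0,-80,0,0,0,0],[0,0,-120,0,0,0,0],[0,0,-150,0,0,0,0],[0,0,-150,0,0,0,0],[0,0,-150,0,0,0,0]]]'
python3 - <<'E'
from workcell import optics
import cv2
i=optics.get_image("scene");cv2.imwrite("pics/s3.png",cv2.resize(i["frame"][120:320,120:520,::-1],None,fx=2,fy=2))
E
```

```text
t: 18.75
ee_pos: [548.4, 5.8, 67.6]
orientation: [-0.046, -3.135, 0.006]
ft_force: [-10.8, 0.5, 20.9]
width: 0.5
grasp_force: 10.6
t: 20.15
ee_pos: [549.2, 6.1, 215.4]
orientation: [-0.047, -3.135, 0.006]
ft_force: [-0.1, 1.0, 0.3]
width: 0.4
grasp_force: 0.0
```

View pics/s3.png

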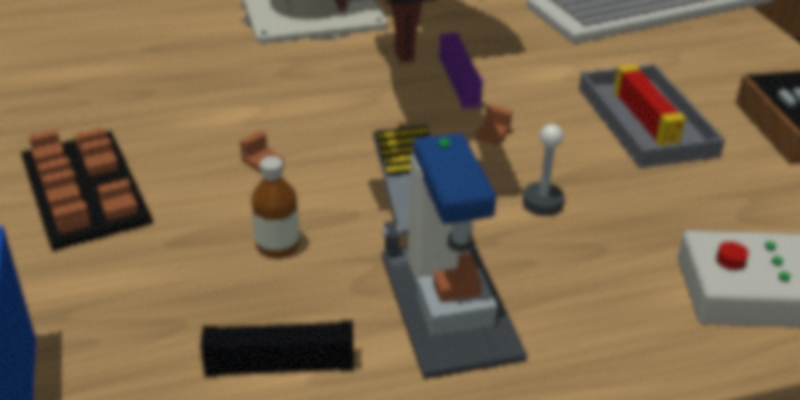

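The bar is flat in the tray at (650,105), the pedal is back up at (405,145), and the bystanders all stand where they were. The robot is clear.

```bash
python3 -c "
from workcell import ctrl
print(ctrl.close_job())"
```

```text
the job is handed in; nothing more can be done
None
```

The red bar lies flat in the tray, the pedal was held on its stop for about 1.6 s and came back up, nothing else was seen to move, and the job was handed in after about 20 s of robot time (no verdict came back).

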